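# Pin the plate arm onto its stand

### The arm

A 6-joint arm with a two-finger parallel gripper is mounted at the origin on the work surface. World frame = base frame: x ahead of the robot, y to its left, z up, the work surface at z = 0. Lengths are in m, angles in rad, forces in N, time in s.
With the tool pointing down it reaches from about 0.325 to 0.925 m from the base axis. Payload 3.1 kg.
Tool frame: the origin (TCP) lies on the centre line of the jaws, within the pads' length; the fingertips stand 14 mm ahead of it and the grasp point (between the pads) lies 5 mm behind it; z points along the fingers, x is the direction in which the jaws open and shut, and the axes are right-handed (so a half turn about z gives the same grasp; the last joint's range is limited). The gripper opens to 85 mm and grips with 20 to 120 N. Pads are 22 mm wide; open, the fingers measure 114 mm over their backs; the gripper's body (76 mm by 85 mm) begins 54 mm behind the grasp point. The pads swing forward as they close: fully open they stand 13 mm farther back than shut.
Start: joints at [-1.396, 0.217, 1.613, -0, 1.311, -0.112], TCP at [0.177, -0.599, 0.245] pointing down, gripper open.
Joint ranges: [-2.75, 2.75], [-0.78, 2.1], [0.31, 2.55], [-1.13, 4.27], [0.13, 2.63], [-2.58, 2.58]. Speed limits (rad/s): [2.79, 2.79, 3.14, 3.14, 3.14, 3.14].

### API

Orientations are given as a rotation vector (axis times angle).
In Python, from rig import ctrl, snapshot, camera_params, workorder, regions_of gives the robot as it stands. The module is installed in compiled form; this text tells all that it offers.
- The arm moves only by the shell command python3 -m pendant 'ROWS' [FORCE]. ROWS is JSON, a list of rows, each an object with "slide": the shift along the world's x, y, z in units of 0.04 m (1.0 is 0.04 m), a list of three; "rotation": the turn, a rotation vector about the world's x, y, z in units of 0.15 rad (1.0 is 0.15 rad), a list of three; "gripper": the closure, from -1 (fully open) to 1 (shut). In form: [{"slide": [dx, dy, dz], "rotation": [wx, wy, wz], "gripper": gripper}, ...]. A call has 1 to 10 rows; each row shifts and turns the commanded pose from where the row before left it; what a row does not reach is not made up. A row lasts 1/8 s, in which the tool goes at most 62.5 mm and 10.7 degrees, less where a joint would pass 70% of its speed; a pose out of reach is approached as far as the arm can. A call with a number of a shift or a turn outside -1 to 1 is refused whole. A call with a gripper value outside its range is refused whole. The fingers move at their own pace and stop on an object; FORCE is the grip in N (left out, the last holds). Time passes only in rows, so rows that do not move let the fingers close. It gives the time, the measured TCP pose, the force and the opening at its end, in the units of the state.
- ctrl.observe(): the state, without advancing time (a new reading comes with each control period).
- snapshot(name): name is "side" or "top"; returns (picture, depth): 480x640x3 uint8, red, green, blue; 480x640 float32, m along the optical axis (not along the pixel's ray), 0 where there is no reading.
- camera_params(name): a dict with "camera_matrix" (3x3 intrinsics, pixels), "xyz" and "orientation" of the camera in the world. Camera axes: x right, y up, looking along -z (the intrinsics and any distortion apply to the point x, -y, -z); pixel columns grow to the right and rows downward; lengths in m; the calibration is good to about 2 mm. A picture is of the moment at which its call begins. camera_params takes no time and is no camera call.
- workorder.finish_job(): hands the job in, once; it reports no verdict.
Trained networks look in the newest picture that a camera, given by its name, has taken for a name from the list of things; names that differ only in an ending like _2 or _b are one class to them, and where a whole thing is asked for, a point or a joint stands for the part that bears it (a point fixed in the world has none). Each returns a list of dicts, best first, with "score" (0 to 1); they miss things now and then, are a little off and sometimes report something else, mostly with a low value. They report only what shows in the picture. A call takes as long as a camera call.
- regions_of(camera, query): "region" (480x640 bool, what is visible of it) and "extent" ([left, top, right, bottom] in pixels, round what is visible of it).
The state is a dict: "time_s": time; "joints": joint angles; "qvel": joint speeds; "joint_efforts": joint torques, N m; "position": TCP position; "tcp_rot": TCP orientation; "contact_force": force on the tool from outside, world axes, zero at the start; "wrist_torque": the same for the moment, N m; "gripper_width": finger opening in m.
Only numpy, scipy, OpenCV 4.12 (cv2) and the standard library are available. Lean on these libraries where they do the work, as an engineer would, in place of code of your own. Each camera call takes 0.05 s, during which the arm holds its last target.

### The job

Two stands with a steel spigot stand on the lab bench, each with a linch pin half drawn out of its spigot. On the stand whose spigot carries the arm with the white round plate, push the pin fully home through the spigot, and then flip its sprung ring down over the far end of the pin so that it stays down. Leave the pin and ring of the bare stand alone.

Things in the scene. Friction and masses are not known exactly. Their poses are not given: they have to be found in the camera images.
- pin_head (a point): Centre of the upright round push face (30 mm wide) at the back of the pin of the stand with arm and white plate. Moves with the pin, 90 mm above the bench. x: push direction, level, away from the robot; z: up. Space behind it is free to 60 mm below. The arm leaves the spigot at 60 degrees left of x, top 60 mm high; plate 112 mm wide, 150 mm from the spigot, top 131 mm high.
- pin (a joint): How far that pin is pushed in (m): 0 drawn out, 0.025 home. It takes about 6 N and stays where left. Head 28 mm long, 20 mm wide (flange 30 mm); pin 10 mm thick, its tip 70 mm in front of the push face. The spigot is an upright post 26 mm wide, top 13 mm above the pin axis, its centre 41 mm in front of the push face when home.
- ring (a joint): Angle of that pin's ring (rad): 0 open, 0.9 shut (level, round the spigot). Steel wire 6 mm thick, 62 mm across wire centres, hinged level at the pin axis 13 mm in front of the push face. Open, it slants up and forward: free edge 51 mm in front of, 49 mm above the push face centre; shut, 75 mm in front. Sprung: it resists a press on the free edge with 2 to 5 N, snaps shut past 0.45 and stays.
- spare_ring_edge (a point): Free edge (wire centre) of the open ring on the other, bare stand, which has the same pin and ring but no arm or plate on its spigot. To be left alone; it moves if that pin or ring is moved.

How it is judged:
On the way, in this order (a step that is already met when the one before it is completed fails the run):
1. the pin is pushed home while its ring is still open (value of joint pin above 0.015 m and value of joint ring below 0.3 rad), for 0.1 s.
2. the ring is flipped down over the pin end (value of joint pin above 0.015 m and value of joint ring above 0.72 rad), for 0.2 s.
At the end, for the whole second after the job is handed in: The pin of the stand with the arm is home (within 10 mm of the end of its 25 mm travel), its ring is shut (within 0.18 rad, 10 degrees), and the bare stand's pin and ring are where they were (ring edge within 10 mm) (all of step 2 and distance of spare_ring_edge from where it was at the start of the episode below 0.01 m); the robot touches nothing.
It fails at once if the ring is flipped before the pin is in (value of joint ring above 0.5 rad and value of joint pin below 0.012 m).
It fails at once if the bare stand's pin or ring is moved (10 mm) (distance of spare_ring_edge from where it was at the start of the episode above 0.01 m).
It also fails if it takes over 38 s, if anything falls off the work surface, if the arm or the gripper's body presses on something with over 40 N, if the wrist force passes 120 N, or if a joint passes its speed limit or range.

## Working session

There is one attempt and no reset: what is moved stays moved. The work goes in short steps, Python scripts to look and compute and a shell command to move; the robot and the scene stay as the last step left them, time stands still between calls to the robot, and variables do not carry over. Pictures are saved under pics/ and viewed, and the job is handed in when it is done.

```bash
mkdir -p pics
cat > h.py <<'E'
import numpy as np, cv2
from rig import ctrl, snapshot, camera_params, workorder, regions_of
from scipy.spatial.transform import Rotation as R
def cam(name):
    p=camera_params(name); K=np.array(p["camera_matrix"]); o=np.array(p["orientation"])
    Rm=R.from_rotvec(o).as_matrix() if o.size==3 else (o if o.shape==(3,3) else R.from_quat(o).as_matrix())
    return K,np.array(p["xyz"]),Rm
def px2w(name,u,v,d):
    K,t,Rm=cam(name)
    u=np.asarray(u,float);v=np.asarray(v,float)
    x=(u-K[0,2])/K[0,0]*d; y=(v-K[1,2])/K[1,1]*d
    return np.stack([x,-y,-d+0*x],-1)@Rm.T+t
def w2px(name,P):
    K,t,Rm=cam(name); c=(np.asarray(P)-t)@Rm
    x,y,z=c[...,0],-c[...,1],-c[...,2]
    return np.stack([K[0,0]*x/z+K[0,2],K[1,1]*y/z+K[1,2]],-1)
E
python3 - <<'E'
from h import *
for n in("side","top"):
    print(camera_params(n))
    im,d=snapshot(n); cv2.imwrite(f"pics/{n}0.png",im[:,:,::-1]); np.save(f"{n}_d.npy",d); np.save(f"{n}_i.npy",im)
    for q in("pin_head","ring","spare_ring_edge"):
        for r in regions_of(n,q): print(n,q,round(r["score"],2),r["extent"])
print(ctrl.observe())
E
```

```text
{'camera_matrix': array([[464.91392912,   0.        , 315.15720463],
       [  0.        , 464.91392912, 236.51287239],
       [  0.        ,   0.        ,   1.        ]]), 'xyz': array([ 0.47133048, -0.49563009,  0.62644317]), 'orientation': array([ 0.77919285, -0.02811762, -0.04659751])}
side pin_head 0.95 [298.3, 144.7, 329.3, 167.6]
side ring 0.59 [306.0, 133.3, 330.6, 165.4]
side spare_ring_edge 0.63 [303.5, 343.5, 341.9, 405.7]
{'camera_matrix': array([[589.02481542,   0.        , 324.74431565],
       [  0.        , 589.02481542, 234.58532461],
       [  0.        ,   0.        ,   1.        ]]), 'xyz': array([ 0.29410448, -0.00128106,  1.16706978]), 'orientation': array([ 0.14910175, -0.17571576, -1.72634878])}
top pin_head 0.89 [159.1, 239.4, 197.4, 277.5]
top ring 0.71 [162.8, 238.7, 194.0, 266.0]
top spare_ring_edge 0.64 [411.6, 207.9, 438.4, 241.5]
{'time_s': 0.4, 'joints': array([-1.39619155e+00,  2.17002965e-01,  1.61360370e+00,  3.19646926e-05,
        1.31127267e+00, -1.12239890e-01]), 'qvel': array([ 0.0011245 , -0.00211544, -0.00311508, -0.001185  ,  0.00042142,
        0.00222381]), 'joint_efforts': array([ 5.42669677e-04, -3.96246493e+01, -3.03628814e+01, -8.13028032e-05,
        3.87757405e-03,  2.35506121e-05]), 'position': array([ 0.17682079, -0.59937796,  0.24512973]), 'tcp_rot': array([-2.51596330e+00,  1.88099925e+00,  2.94951997e-04]), 'contact_force': array([-0.16288934, -0.25524563,  0.8125276 ]), 'wrist_torque': array([-0.00365092,  0.02087182,  0.03249689]), 'gripper_width': 0.08557311621276688}
```

View pics/side0.png

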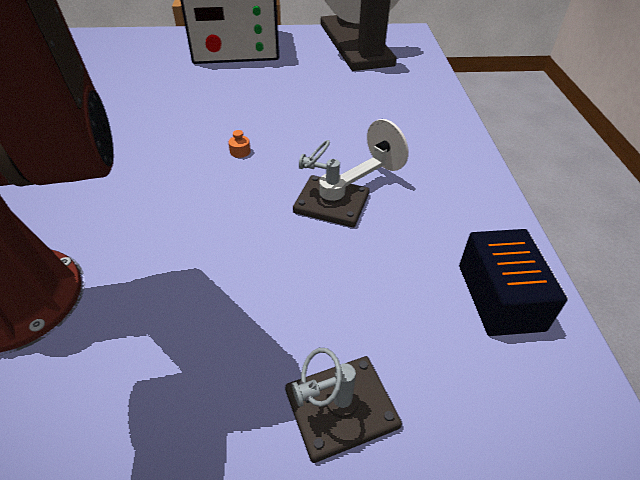

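View pics/top0.png

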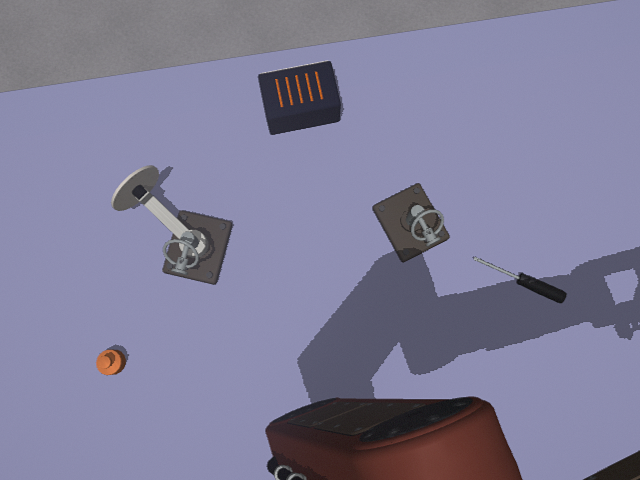

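Run:
```python
from h import *
im=np.load("side_i.npy")[:,:,::-1]; t=np.load("top_i.npy")[:,:,::-1]
a=cv2.resize(im[110:220,240:390],None,fx=4,fy=4,interpolation=2)
b=cv2.resize(t[200:300,130:230],None,fx=5,fy=5,interpolation=2)
cv2.imwrite("pics/c1.png",a);cv2.imwrite("pics/c2.png",b)
```

```text
(no output)
```

View pics/c1.png

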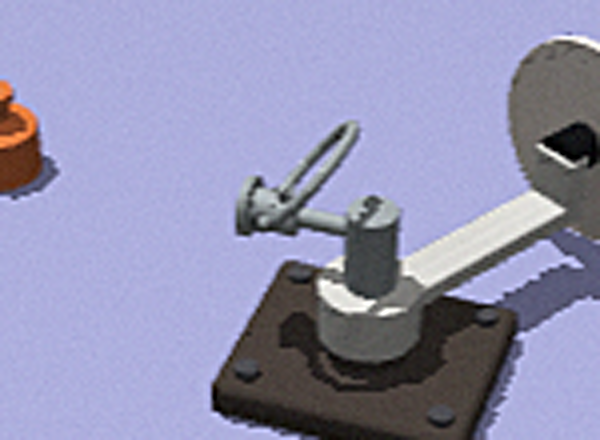

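View pics/c2.png

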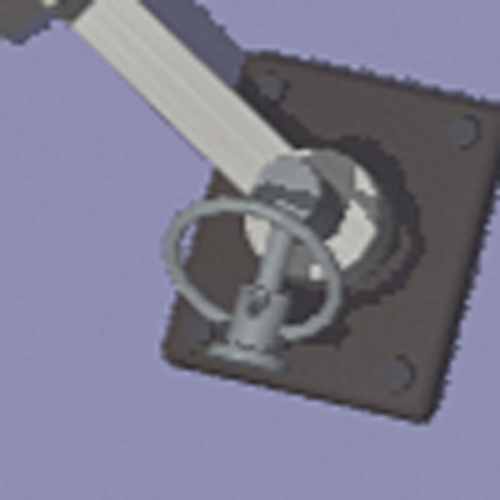

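The top view's left stand (around (188,240)) carries the arm and white plate, and it is the upper stand in the side view at (333,165). The bare stand is at (415,215) in the top view. Next I locate the head, spigot and ring.

Run:
```python
from h import *
def plane(n,u,v,z):
    a=px2w(n,u,v,1.0);K,t,Rm=cam(n); s=(z-t[2])/(a[2]-t[2]); return t+(a-t)*s
def tri(p,q):
    A=[];b=[]
    Ms=np.zeros((3,3));bs=np.zeros(3)
    for n,(u,v) in(("side",p),("top",q)):
        K,t,Rm=cam(n); d=px2w(n,u,v,1.0)-t; d/=np.linalg.norm(d); M=np.eye(3)-np.outer(d,d); Ms+=M; bs+=M@t
    return np.linalg.solve(Ms,bs)
np.set_printoptions(precision=4,suppress=True)
print("spigot top tri",tri((240+372/4,110+210/4),(130+290/5,200+180/5)), plane("top",188,236.5,.103),plane("side",333,162.5,.103))
print("head flange tri",tri((240+245/4,110+205/4),(130+247/5,200+352/5)),plane("top",179,269.5,.09),plane("side",301,161,.09))
print("ring top tri",tri((240+350/4,110+128/4),(130+243/5,200+203/5)))
# bare
print("bare spigot",plane("top",417,210,.103),plane("side",344,369,.103)); print("bare head",plane("top",431,242,.09),plane("side",298,396,.09))
for n in("side","top"):
    d=np.load(n+"_d.npy")
    for q in("pin_head","ring"):
        r=regions_of(n,q)
        if not r: print("none");continue
        m=r[0]["region"]&(d>0); v,u=np.nonzero(m); P=px2w(n,u,v,d[m]); print(n,q,len(P),np.median(P,0),P.min(0),P.max(0))
    # all stand points above z=.07
    v,u=np.mgrid[0:480,0:640]; P=px2w(n,u,v,d); np.save(n+"_P.npy",P)
    if n=="top":
        m=(u>150)&(u<215)&(v>215)&(v<285)&(P[...,2]>.07)
        m2=(u>105)&(u<165)&(v>160)&(v<215)&(P[...,2]>.06)
    else:
        m=(u>290)&(u<350)&(v>130)&(v<190)&(P[...,2]>.07)&(P[...,2]<.16)
        m2=(u>365)&(u<412)&(v>115)&(v<175)&(P[...,2]>.03)
    print(n,"pts",m.sum(),"plate",np.median(P[m2],0),P[m2].min(0),P[m2].max(0))
    sp=m&(abs(P[...,2]-.103)<.004); print("spig top z",np.median(P[sp],0),sp.sum())
```

```text
spigot top tri [0.5468 0.2119 0.1053] [0.5471 0.2126 0.103 ] [0.5464 0.2147 0.103 ]
head flange tri [0.4882 0.2378 0.0911] [0.4911 0.2387 0.09  ] [0.4869 0.2397 0.09  ]
ring top tri [0.5342 0.2218 0.1436]
bare spigot [ 0.5283 -0.2137  0.103 ] [ 0.5262 -0.2106  0.103 ]
bare head [ 0.4667 -0.2302  0.09  ] [ 0.4685 -0.2366  0.09  ]
side pin_head 352 [0.5092 0.2258 0.0995] [ 0.4827  0.1924 -0.0008] [0.5452 0.4194 0.1431]
side ring 249 [0.5205 0.2276 0.114 ] [ 0.4937  0.1924 -0.001 ] [0.5452 0.4194 0.1431]
side pts 684 plate [0.6615 0.2913 0.081 ] [ 0.4713 -0.4956  0.0301] [0.7024 0.3509 0.6264]
spig top z [0.5372 0.2194 0.1031] 203
top pin_head 520 [0.5076 0.2288 0.0992] [0.481  0.1961 0.015 ] [0.5438 0.2696 0.1437]
top ring 298 [0.5209 0.2198 0.1173] [0.491  0.1956 0.0151] [0.561  0.2698 0.1437]
top pts 719 plate [0.6574 0.3007 0.0914] [ 0.2941 -0.0013  0.0601] [0.7004 0.3521 1.1671]
spig top z [0.5359 0.2216 0.1022] 222
```

Both cameras agree: head at about (0.487, 0.239), spigot at (0.547, 0.213), push heading about -23° and pin length consistent with drawn out. I'll swing round with the jaws shut, then tilt the fingers forward.

```bash
python3 -m pendant '[{"slide":[0.7,1,0.1],"rotation":[0,0,0.75],"gripper":1},{"slide":[0.7,1,0.1],"rotation":[0,0,0.75],"gripper":1},{"slide":[0.7,1,0.1],"rotation":[0,0,0.75],"gripper":1},{"slide":[0.7,1,0.1],"rotation":[0,0,0.75],"gripper":1},{"slide":[0.7,1,0.1],"rotation":[0,0,0.75],"gripper":1},{"slide":[0.7,1,0.1],"rotation":[0,0,0.75],"gripper":1},{"slide":[0.7,1,0.1],"rotation":[0,0,0.75],"gripper":1},{"slide":[0.7,1,0.1],"rotation":[0,0,0.75],"gripper":1}]' 40
python3 -m pendant '[{"slide":[0,1,0],"rotation":[0,0,0.75],"gripper":1},{"slide":[0,1,0],"rotation":[0,0,0.75],"gripper":1},{"slide":[0,1,0],"rotation":[0,0,0.75],"gripper":1},{"slide":[0,1,0],"rotation":[0,0,0.75],"gripper":1},{"slide":[0,1,0],"rotation":[0,0,0.75],"gripper":1},{"slide":[0,1,0],"rotation":[0,0,0.75],"gripper":1},{"slide":[0,1,0],"rotation":[0,0,0.75],"gripper":1},{"slide":[0,1,0],"rotation":[0,0,0.75],"gripper":1},{"slide":[0,1,0],"rotation":[0,0,0.75],"gripper":1},{"slide":[0,1,0],"rotation":[0,0,0.75],"gripper":1}]'
python3 -c "
from h import *
s=ctrl.observe();print(s['joints'],s['position']);print(R.from_rotvec(s['tcp_rot']).as_matrix().round(3))"
```

```text
time_s: 1.6
position: [0.4016, -0.2782, 0.2778]
tcp_rot: [3.084, -0.594, 0.001]
contact_force: [1.3, -0.6, -0.6]
gripper_width: -0.0001
time_s: 2.85
position: [0.4008, 0.1218, 0.2777]
tcp_rot: [2.926, 1.143, 0.002]
contact_force: [0.3, -0.6, 0.1]
gripper_width: 0.0001
[ 1.27319864e-01 -2.76606775e-01  2.03331234e+00 -1.14485054e-04
  1.38364429e+00 -6.17424732e-01] [0.40075418 0.12183975 0.27769625]
[[ 0.735  0.678  0.001]
 [ 0.678 -0.735  0.   ]
 [ 0.001  0.001 -1.   ]]
```

```bash
python3 -m pendant '[{"slide":[0.2,0.88,0],"rotation":[0,0,0.71],"gripper":1},{"slide":[0.2,0.88,0],"rotation":[0,0,0.71],"gripper":1},{"slide":[0.2,0.88,0],"rotation":[0,0,0.71],"gripper":1},{"slide":[0.2,0.88,0],"rotation":[0,0,0.71],"gripper":1},{"slide":[0,0,0],"rotation":[-0.39,-0.92,0],"gripper":1},{"slide":[0,0,0],"rotation":[-0.39,-0.92,0],"gripper":1},{"slide":[0,0,0],"rotation":[-0.39,-0.92,0],"gripper":1},{"slide":[0,0,0],"rotation":[-0.39,-0.92,0],"gripper":1},{"slide":[0,0,0],"rotation":[0,0,0],"gripper":1}]'
python3 -c "
from h import *
s=ctrl.observe();print(s['joints'],s['position']);print(R.from_rotvec(s['tcp_rot']).as_matrix().round(3))
im,d=snapshot('side');cv2.imwrite('pics/s1.png',im[:,:,::-1])"
```

```text
time_s: 3.98
position: [0.4306, 0.2617, 0.2754]
tcp_rot: [2.174, 1.442, 0.442]
contact_force: [0.9, 0.5, -0.5]
gripper_width: 0.0002
[ 0.69614852 -0.20047744  2.07239475 -0.61112753  1.05920254 -0.22580794] [0.43057655 0.26165154 0.27544676]
[[ 0.389  0.762  0.517]
 [ 0.921 -0.321 -0.22 ]
 [-0.002  0.562 -0.827]]
```

View pics/s1.png

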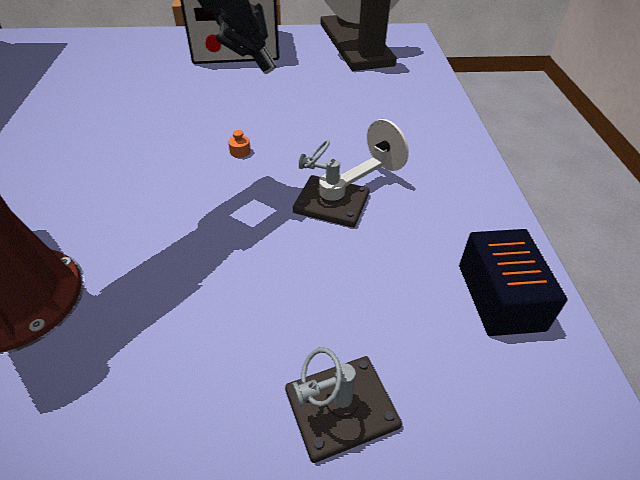

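The tool is clear and above the area behind the head (tip at (268,68)). Descend behind the push face.

```bash
python3 -m pendant '[{"slide":[0,0,-0.9],"rotation":[0,0,0],"gripper":1},{"slide":[0,0,-0.9],"rotation":[0,0,0],"gripper":1},{"slide":[0,0,-0.9],"rotation":[0,0,0],"gripper":1},{"slide":[0,0,-0.9],"rotation":[0,0,0],"gripper":1},{"slide":[0,0,-0.9],"rotation":[0,0,0],"gripper":1},{"slide":[0,0,0],"rotation":[0,0,0],"gripper":1}]'
python3 -c "
from h import *
im,d=snapshot('side');im2,d2=snapshot('top')
a=cv2.resize(im[100:220,220:400],(720,480),interpolation=2);cv2.imwrite('pics/s2.png',a[:,:,::-1])
cv2.imwrite('pics/t2.png',cv2.resize(im2[200:330,110:260],(600,520))[:,:,::-1])"
```

```text
time_s: 4.78
position: [0.4322, 0.2592, 0.0949]
tcp_rot: [2.177, 1.436, 0.436]
contact_force: [0.1, -0.3, -0.0]
gripper_width: 0.0001
```

View pics/s2.png

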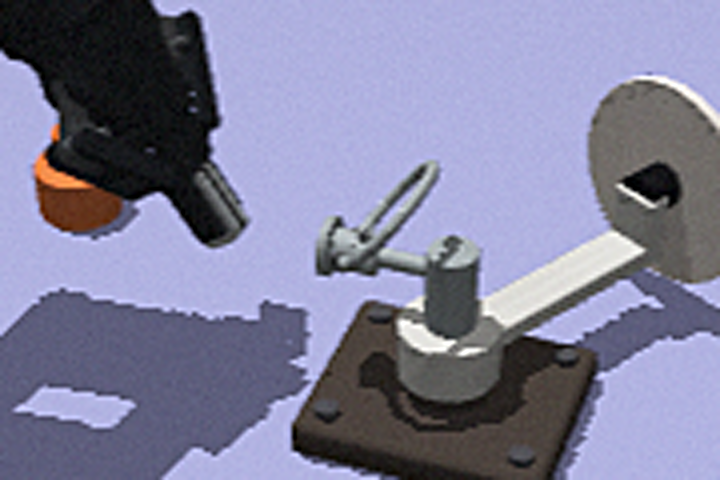

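View pics/t2.png

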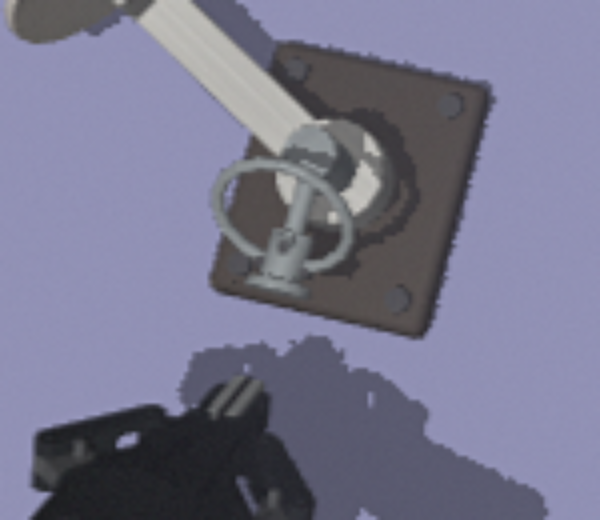

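The fingertips are lined up behind the push face, and the ring is still open. Advance and push, watching the force.

```bash
python3 -m pendant '[{"slide":[0.36,-0.1,-0.03],"rotation":[0,0,0],"gripper":1},{"slide":[0.36,-0.1,-0.03],"rotation":[0,0,0],"gripper":1},{"slide":[0.35,-0.14,0],"rotation":[0,0,0],"gripper":1},{"slide":[0.12,-0.05,0],"rotation":[0,0,0],"gripper":1},{"slide":[0.12,-0.05,0],"rotation":[0,0,0],"gripper":1}]'
python3 -m pendant '[{"slide":[0.07,-0.03,0],"rotation":[0,0,0],"gripper":1},{"slide":[0.07,-0.03,0],"rotation":[0,0,0],"gripper":1},{"slide":[0.07,-0.03,0],"rotation":[0,0,0],"gripper":1}]'
```

```text
time_s: 5.5
position: [0.4861, 0.2444, 0.0957]
tcp_rot: [2.176, 1.436, 0.449]
contact_force: [-6.1, 3.1, 4.2]
gripper_width: -0.0002
time_s: 5.88
position: [0.4942, 0.241, 0.0957]
tcp_rot: [2.176, 1.437, 0.449]
contact_force: [-4.9, 3.4, 4.3]
gripper_width: 0.0001
```

```bash
python3 -m pendant '[{"slide":[0.05,-0.03,0],"rotation":[0,0,0],"gripper":1},{"slide":[0.05,-0.03,0],"rotation":[0,0,0],"gripper":1}]'
python3 -m pendant '[{"slide":[0.05,-0.03,0],"rotation":[0,0,0],"gripper":1},{"slide":[0,0,0],"rotation":[0,0,0],"gripper":1}]'
python3 -c "
from h import *
im,d=snapshot('side');im2,d2=snapshot('top')
a=cv2.resize(im[100:220,220:400],(720,480),interpolation=2);cv2.imwrite('pics/s3.png',a[:,:,::-1])
cv2.imwrite('pics/t3.png',cv2.resize(im2[200:330,110:260],(600,520))[:,:,::-1])"
```

```text
time_s: 6.12
position: [0.4959, 0.2402, 0.0954]
tcp_rot: [2.181, 1.437, 0.449]
contact_force: [-33.5, 14.2, 24.3]
gripper_width: 0.0002
time_s: 6.38
position: [0.496, 0.2402, 0.0954]
tcp_rot: [2.182, 1.438, 0.449]
contact_force: [-35.7, 14.4, 25.3]
gripper_width: 0.0002
```

View pics/s3.png

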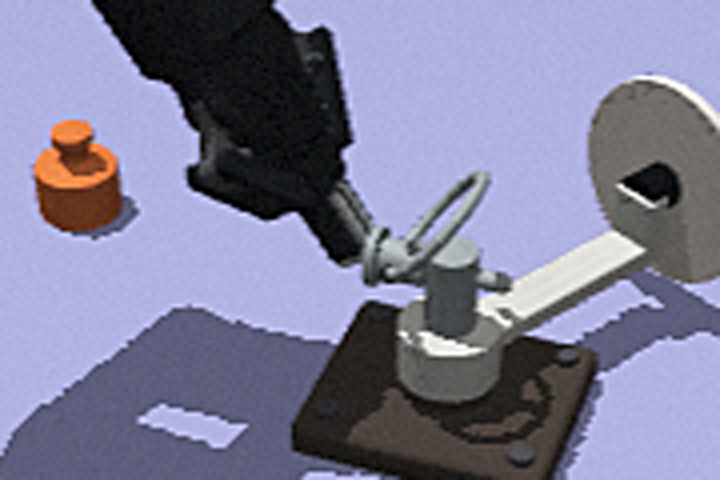

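View pics/t3.png

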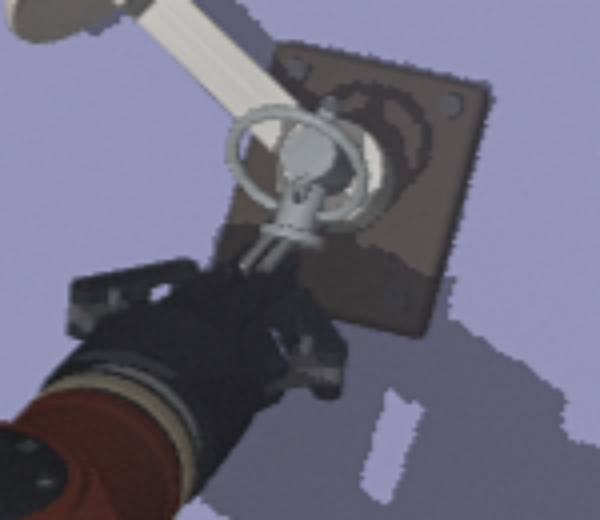

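The pin has bottomed out (force rose to about 38 N with no motion; the tip shows past the spigot at (495,280)), and the ring is still open. Back off, rise and go above the ring.

```bash
python3 -m pendant '[{"slide":[-0.4,0.17,0],"rotation":[0,0,0],"gripper":1},{"slide":[-0.4,0.17,0],"rotation":[0,0,0],"gripper":1},{"slide":[0,0,0.85],"rotation":[0,0,0],"gripper":1},{"slide":[0,0,0.85],"rotation":[0,0,0],"gripper":1},{"slide":[0,0,0.8],"rotation":[0,0,0],"gripper":1},{"slide":[0,0,0],"rotation":[0,0,0],"gripper":1}]'
python3 -c "
from h import *
im,d=snapshot('side');im2,d2=snapshot('top')
a=cv2.resize(im[100:220,220:400],(720,480),interpolation=2);cv2.imwrite('pics/s4.png',a[:,:,::-1])
cv2.imwrite('pics/t4.png',cv2.resize(im2[200:330,110:260],(600,520))[:,:,::-1])"
```

```text
time_s: 7.22
position: [0.4695, 0.2511, 0.1983]
tcp_rot: [2.175, 1.433, 0.454]
contact_force: [-0.5, 0.3, -0.2]
gripper_width: -0.0003
```

View pics/s4.png

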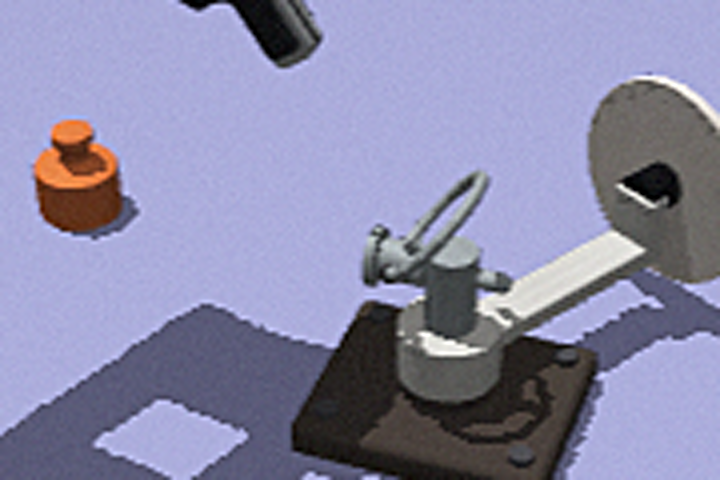

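View pics/t4.png

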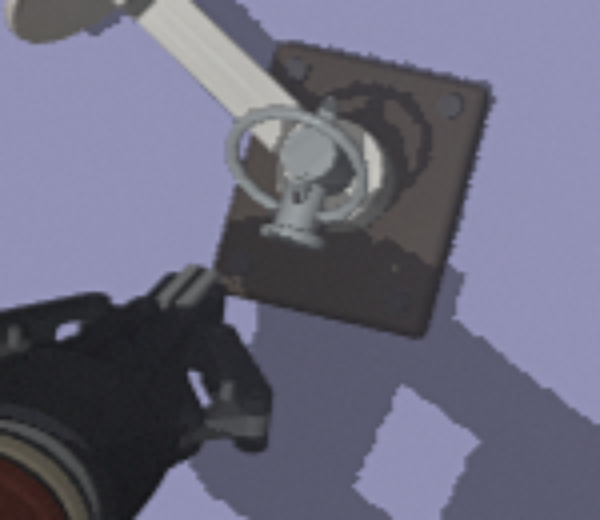

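Run:
```python
from h import *
np.set_printoptions(precision=4,suppress=True)
Ms=np.zeros((3,3));bs=np.zeros(3)
for n,(u,v) in(("side",(220+485/4,100+177/4)),("top",(110+303/4,200+107/4))):
    K,t,Rm=cam(n); d=px2w(n,u,v,1.0)-t; d/=np.linalg.norm(d); M=np.eye(3)-np.outer(d,d); Ms+=M; bs+=M@t
print(np.linalg.solve(Ms,bs))
```

```text
[0.5567 0.2055 0.1489]
```

The ring edge is where expected, at about (0.556, 0.209, 0.14). Move above and behind it, then press along its arc.

```bash
python3 -m pendant '[{"slide":[0.52,-0.27,0],"rotation":[0,0,0],"gripper":1},{"slide":[0.52,-0.27,0],"rotation":[0,0,0],"gripper":1},{"slide":[0.52,-0.27,-0.2],"rotation":[0,0,0],"gripper":1},{"slide":[0,0,0],"rotation":[0,0,0],"gripper":1}]'
python3 -c "
from h import *
im,d=snapshot('side')
a=cv2.resize(im[100:220,220:400],(720,480),interpolation=2);cv2.imwrite('pics/s5.png',a[:,:,::-1])"
```

```text
time_s: 7.82
position: [0.5292, 0.2159, 0.1837]
tcp_rot: [2.178, 1.435, 0.438]
contact_force: [-0.4, 1.0, 0.0]
gripper_width: 0.0007
```

View pics/s5.png

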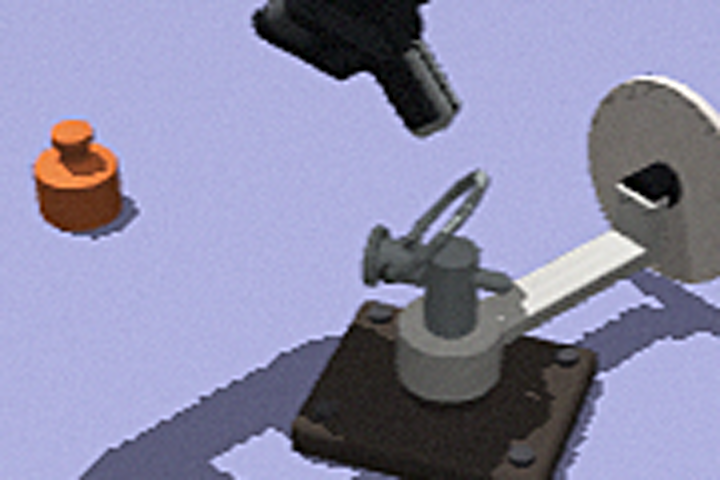

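```bash
python3 -m pendant '[{"slide":[0.16,-0.03,-0.26],"rotation":[0,0,0],"gripper":1},{"slide":[0.16,-0.03,-0.26],"rotation":[0,0,0],"gripper":1},{"slide":[0.16,-0.03,-0.26],"rotation":[0,0,0],"gripper":1},{"slide":[0.08,-0.03,-0.12],"rotation":[0,0,0],"gripper":1},{"slide":[0,0,0],"rotation":[0,0,0],"gripper":1}]'
python3 -c "
from h import *
im,d=snapshot('side')
a=cv2.resize(im[100:220,220:400],(720,480),interpolation=2);cv2.imwrite('pics/s6.png',a[:,:,::-1])"
```

```text
time_s: 8.5
position: [0.5526, 0.2129, 0.1506]
tcp_rot: [2.176, 1.436, 0.445]
contact_force: [-0.7, -0.3, 1.3]
gripper_width: -0.0002
```

View pics/s6.png

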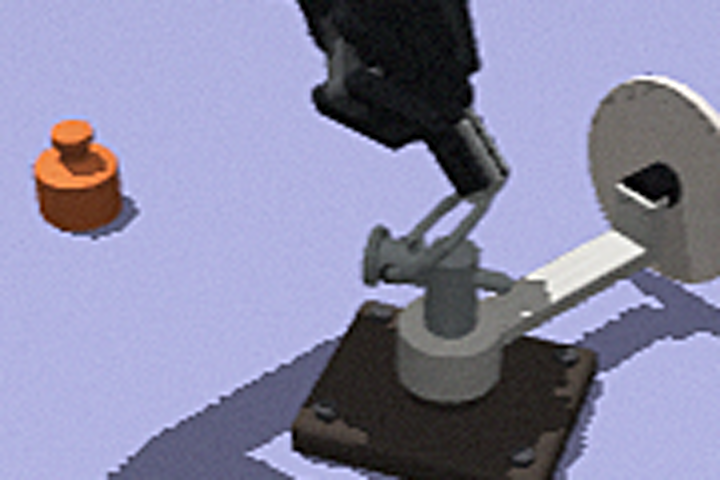

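The tip sits on the ring's free edge (490,185). Press on along the arc.

```bash
python3 -m pendant '[{"slide":[0.13,-0.07,-0.24],"rotation":[0,0,0],"gripper":1},{"slide":[0.13,-0.07,-0.24],"rotation":[0,0,0],"gripper":1},{"slide":[0.12,-0.06,-0.24],"rotation":[0,0,0],"gripper":1},{"slide":[0,0,0],"rotation":[0,0,0],"gripper":1}]'
python3 -c "
from h import *
im,d=snapshot('side')
a=cv2.resize(im[100:220,220:400],(720,480),interpolation=2);cv2.imwrite('pics/s7.png',a[:,:,::-1])"
```

```text
time_s: 9.05
position: [0.5667, 0.2039, 0.1199]
tcp_rot: [2.177, 1.437, 0.441]
contact_force: [-0.5, -0.2, -0.9]
gripper_width: 0.0
```

View pics/s7.png

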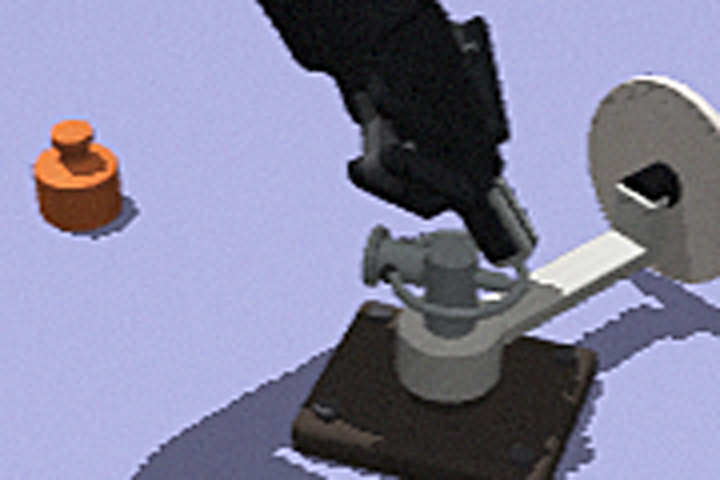

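The ring has snapped level round the spigot. Retreat back and up, then check.

```bash
python3 -m pendant '[{"slide":[-0.1,0.05,0.4],"rotation":[0,0,0],"gripper":1},{"slide":[-0.2,0.08,0.8],"rotation":[0,0,0],"gripper":1},{"slide":[-0.4,0.17,0.8],"rotation":[0,0,0],"gripper":1},{"slide":[-0.6,0.25,0.8],"rotation":[0,0,0],"gripper":1},{"slide":[-0.7,0.25,0.6],"rotation":[0,0,0],"gripper":1},{"slide":[-0.7,0.25,0.2],"rotation":[0,0,0],"gripper":1},{"slide":[0,0,0],"rotation":[0,0,0],"gripper":1},{"slide":[0,0,0],"rotation":[0,0,0],"gripper":1}]'
python3 -c "
from h import *
im,d=snapshot('side');im2,d2=snapshot('top')
a=cv2.resize(im[100:220,220:400],(720,480),interpolation=2);cv2.imwrite('pics/s8.png',a[:,:,::-1])
cv2.imwrite('pics/t8.png',im2[:,:,::-1])
i0=np.load('side_i.npy');print('bare diff',cv2.absdiff(im,i0)[340:410,290:350].mean())
d0=np.load('top_d.npy');r=np.s_[205:250,405:445];x=abs(d2-d0)[r];print(np.median(x),(x>.01).sum())"
```

```text
time_s: 10.1
position: [0.4598, 0.2471, 0.2668]
tcp_rot: [2.175, 1.437, 0.448]
contact_force: [0.1, -0.0, -0.5]
gripper_width: 0.0003
bare diff 9.725396825396825
0.0020793676 13
```

View pics/s8.png

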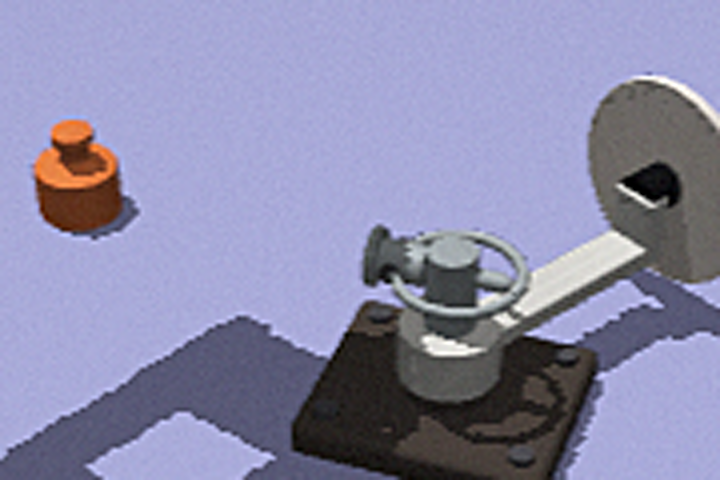

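View pics/t8.png

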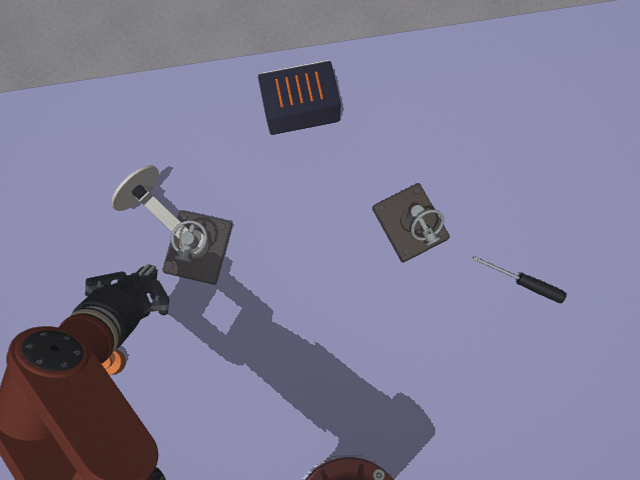

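The ring is shut and level round the spigot (top view (188,240)), the pin is home, the bare stand at (425,225) is unchanged, and the gripper is clear. Handing in.

```bash
python3 -c "
from h import *
print(workorder.finish_job())"
```

```text
the job is handed in; nothing more can be done
None
```

On the stand with the arm and white plate, I pushed the pin home with the closed fingertips. I then backed off and pressed the free edge of the ring down until it snapped shut. The job was handed in at about 10.2 s, and `finish_job()` gives no verdict.

- **Pin:** it was pushed until it stopped moving, with the wrist force at about 46 N. The picture taken then showed the ring still open.
- **Ring:** after the gripper withdrew, both cameras showed it level round the spigot. The force reading was near zero, so the robot was touching nothing.
- **Bare stand:** in the top view it looks the same as at the start, and the depth differs by a median of 2 mm. Thirteen scattered pixels differed by more than 10 mm, which I put down to edge noise. The side picture's brightness there changed, which I put down to the arm's shadow having moved. I did not measure its ring edge directly.
- **Disagreement:** my triangulated height for the target ring's edge before pressing was 149 mm, against 139 mm expected. I used the expected value, and contact came close to where it predicted.

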